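# Brake the plywood drawer, load the leaf dish, release and close

### The job

Pull the brake lever on the plywood drawer cabinet up to its third notch (the green mark) and let go, so that the brake holds the open drawer; then take the leaf-shaped ceramic soap dish and set it down gently, upright, flat on the bare drawer floor beside the orange mold, without squeezing it hard or dropping it. After that press the red release button so that the lever drops all the way down, and only then push the drawer fully home. Leave the pot, the acrylic box, the mug, the jar and the spatula where they are.

Things in the scene. Friction and masses are not known exactly. Their poses are not given: they have to be found in the camera images.
- cabinet: Low birch plywood cabinet, 300 deep x 370 wide x 90 mm high, fixed to the counter. Origin: middle of its lower front edge, on the counter; x points into the cabinet, y left seen from the robot, z up. On its top, 45 mm behind the front edge, stands the brake: lever and red button in a line along y. Spice tins stand at the rear of its top (from x = 190 mm, to z = 170 mm).
- drawer (a joint): How far the drawer stands out along the cabinet's -x, m: 0 fully home, 0.2 end of travel; about 1.5 N friction with the brake off. Front panel 370 wide, z 10 to 80 mm over the counter, 12 mm thick. Inner floor 18 mm, 12 mm side walls up to 62 mm over the counter, 311 mm inside width. Its left half holds a fixed orange honeycomb mold, 150 x 125 x 12 mm.
- bay (a point): Point on the drawer's inner floor in the middle of the bare right half, 80 mm behind the inner face of the front panel; moves with the drawer, axes as the cabinet's. The bare floor reaches 95 mm to its left (the mold) and 80 mm to its right (the side wall).
- push_spot (a point): Centre of the dark push plate, 90 x 22 mm, on the outer face of the drawer's front panel, right of the middle, 66 mm over the counter and 14 mm below the panel's upper edge; push here along the cabinet's +x. Moves with the drawer, axes as the cabinet's.
- brake (a joint): Lever angle, rad: 0 fully down (the lever points along the cabinet's -y, 0.10 rad above level), growing upward to 1.22. A ratchet holds it at about 0.21, 0.43, 0.64, 0.86, 1.08 (notches 1 to 5; third at the green mark of the white quadrant); each catches 0.04 rad beyond. Let go in between, it drops to the lower notch. Pulling takes about 12 N. Pressing the red button lets it drop to 0.
- lever_hinge (a point): Hinge of the brake lever, 150 mm over the counter; the hinge line runs along x of this point (the cabinet's x). Fixed to the cabinet.
- lever_grip (a point): Middle of the lever's black round grip (25 mm diameter), 130 mm from the hinge; the grip reaches 43 mm further outward and inward. Moves with the lever. Can be pinched from above, fingers closing along the cabinet's x, and led on its arc.
- release (a joint): Travel of the red release button, m: 0 is out, 0.008 fully down. The pawl lets go beyond about 0.003; fully down takes about 4 N. Hold it down until the lever has dropped (about 1 s).
- button_top (a point): Centre of the upper face of the red release button, 28 mm diameter, pointing up, 165 mm over the counter, on a black tower 57 mm to the left of the lever's hinge. Moves with the button.
- dish: Pale green leaf-shaped ceramic soap dish, 116 long with stem x 60 wide x 24 mm high, 5 mm walls, about 0.22 kg. Origin: centre of its underside; x along the leaf to its tip (55 mm ahead; stem end 61 mm behind), z up. Its side walls are straight and parallel, 60 mm apart outside, from x = -23 to +19 mm: grip there across y. Fragile: grip with 20 to 30 N, set down slowly.
- acrylic_box: Clear acrylic box with lid, 122 x 92 x 64 mm, a cork block in it; bystander. Origin: centre of its underside. Its place and the dish's are swapped in some starts.
- pot: Steel pot, 170 mm diameter (216 mm over its two handles), 105 mm high, with a thermometer probe clipped to its rim (up to 170 mm high); bystander. Origin: centre of its underside.
- mug: Blue ceramic mug, 80 mm diameter, 90 mm high; bystander. Origin: centre of its underside.
- jar: Jar, 66 mm diameter, 110 mm high; bystander. Origin: centre of its underside.
- spatula: Wooden-handled spatula, 200 mm long, lying on the counter; bystander.
Things that resemble listed ones, but are neither listed nor needed, are in the scene too. What is meant by the dish is not black, and is the smaller of those in its own colour.

How it is judged:
By the outcome, as a careful person would: the job done as asked, in the order asked, and still so for the second after the job is handed in, with the robot touching nothing.
It also fails if it takes over 72 s, if anything falls off the work surface, if the arm or the gripper's body presses on something with over 40 N, if the wrist force passes 120 N, or if a joint passes its speed limit or range.

### The arm

A 6-joint arm with a two-finger parallel gripper is mounted at the origin on the work surface. World frame = base frame: x ahead of the robot, y to its left, z up, the work surface at z = 0. Lengths are in m, angles in rad, forces in N, time in s.
With the tool pointing down it reaches from about 0.375 to 0.9 m from the base axis. Payload 3.1 kg.
Tool frame: the origin (TCP) lies between the finger pads; the fingertips stand 8 mm ahead of it and the grasp point (between the pads) lies 11 mm behind it; z points along the fingers, y is the line along which they close (so a half turn about z gives the same grasp; the last joint's range is limited). The gripper opens to 87 mm and grips with 3 to 60 N. Pads are 19 mm wide; open, the fingers measure 117 mm over their backs; the gripper's body (75 mm by 190 mm) begins 51 mm behind the grasp point.
Start: joints at [1.135, 0.527, 1.433, -0, 1.181, -0.178], TCP at [0.159, 0.604, 0.231] pointing down, gripper open.
Joint ranges: [-3.08, 3.08], [-0.75, 2.2], [0.22, 2.44], [-1.43, 4.57], [0, 2.65], [-2.85, 2.85]. Speed limits (rad/s): [2.79, 2.79, 3.14, 3.14, 3.14, 3.14].

### API

Orientations are given as a unit quaternion [x, y, z, w].
In Python, from rig import robot gives the robot as it stands.
- The arm moves only by the tool move_arm, never from a script. Its argument "motion" is text: rows parted by semicolons, each of 5 numbers parted by spaces: the opening, from -1 (shut) to 1 (fully open), then the shift along the tool's x, y, z normalised to -1 to 1, where 1 is 0.2 m, then the turn about the tool's z normalised to -1 to 1, where 1 is pi rad. A call has 1 to 12 rows; each row is the pose to reach, as a shift and turn from the pose commanded when the call began, along the tool's axes at that moment, turning the shorter way round; what a row does not reach only later rows make up. A row lasts 1/12 s, in which the tool goes at most 41.7 mm and 7.16 degrees, less where a joint would pass 70% of its speed; a pose out of reach is approached as far as the arm can. A call with a number of a shift or a turn outside -1 to 1 is refused whole. A call with a gripper value outside its range is refused whole. The fingers move at their own pace and stop on an object; "newtons" is the grip in N (left out, the last holds). Time passes only in rows, so rows that repeat a pose let the fingers close. It gives the time, the measured TCP pose, the force, the opening and the grip force at its end, in the units of the state.
- robot.get_obs(): the state, without advancing time (a new reading comes with each control period).
- robot.camera(name): name is "scene" or "side" or "wrist"; returns (picture, depth): 384x512x3 uint8, red, green, blue; 384x512 float32, m along the optical axis (not along the pixel's ray), 0 where there is no reading.
- robot.camera_model(name): a dict with "mtx" (3x3 intrinsics, pixels), "position" and "attitude" of the camera in the world. Camera axes: x right, y down, z forward; pixel columns grow to the right and rows downward; lengths in m; the calibration is good to about 2 mm. A picture is of the moment at which its call begins: read the wrist's pose just before it. camera_model takes no time and is no camera call; for the wrist camera it gives the pose at the moment of the call.
- robot.hand_in(): hands the job in; it is judged then, once.
The state is a dict: "time": time; "q": joint angles; "joint_velocities": joint speeds; "joint_torque": joint torques, N m; "position": TCP position; "tool_rot": TCP orientation; "ft_force": force on the tool from outside, world axes, zero at the start; "moment": the same for the moment, N m; "grip_width": finger opening in m; "grip_force": force on a finger pad.
Only numpy, scipy, OpenCV 4.12 (cv2) and the standard library are available. Lean on these libraries where they do the work, as an engineer would, in place of code of your own. Each camera call takes 0.05 s, during which the arm holds its last target. There are 200 camera calls.

## Working session

There is one attempt and no reset: what is moved stays moved. The work goes in short steps, Python scripts to look and compute and a tool call to move; the robot and the scene stay as the last step left them, time stands still between calls to the robot, and variables do not carry over. Pictures are saved under pics/ and viewed, at most 10 in all, crops included, and the job is handed in when it is done.

Besides the shell and the picture viewer there is one more tool, called after "Request:" as name(argument=value, ...) on one line, values as JSON. move_arm: Moves the arm, as the interface text tells. Its arguments: {"type":"object","properties":{"motion":{"type":"string"},"newtons":{"type":"number"}},"required":["motion"]}

```bash
mkdir -p pics
cat > h.py <<'E'
import numpy as np, cv2
from rig import robot
from scipy.spatial.transform import Rotation as R
def grab(n,f):
    m=robot.camera_model(n); p,d=robot.camera(n)
    cv2.imwrite(f'pics/{f}.png',p[:,:,::-1]); np.savez(f'pics/{f}.npz',p=p,d=d,K=m['mtx'],t=m['position'],a=np.array(m['attitude']))
def load(f):
    z=np.load(f'pics/{f}.npz'); a=z['a']; M=a if a.shape==(3,3) else R.from_quat(a).as_matrix()
    d=z['d']; v,u=np.mgrid[:d.shape[0],:d.shape[1]]; K=z['K']
    P=np.stack([(u-K[0,2])/K[0,0]*d,(v-K[1,2])/K[1,1]*d,d],-1)@M.T+z['t']
    P[d==0]=np.nan
    return z['p'],P
E
python3 - <<'E'
from h import *
print(robot.get_obs())
for n in ['scene','side']:
    grab(n,n+'0'); print(robot.camera_model(n))
a=cv2.imread('pics/scene0.png');b=cv2.imread('pics/side0.png')
cv2.imwrite('pics/s0b.png',cv2.resize(a,(800,600)));cv2.imwrite('pics/s1b.png',cv2.resize(b,(800,600)))
E
```

```text
{'time': 0.0, 'q': array([ 1.13551282e+00,  5.28452203e-01,  1.43394104e+00, -1.17554798e-05,
        1.18140709e+00, -1.78490766e-01]), 'joint_velocities': array([ 1.15841309e-04, -1.09134013e-03,  8.32544174e-04, -8.86010843e-04,
       -5.30405120e-05, -1.45315296e-03]), 'joint_torque': array([ 7.93291038e-04, -4.40044284e+01, -1.76590240e+01,  6.32014289e-02,
        5.82166028e-02, -1.61484295e-04]), 'position': array([0.158389  , 0.60383141, 0.22956789]), 'tool_rot': array([ 1.28041584e-01,  9.91768186e-01, -1.05390795e-03, -3.28280336e-04]), 'ft_force': array([ 0.61069646, -0.44366367,  0.54370805]), 'moment': array([-0.01678518, -0.01467517,  0.02469134]), 'grip_force': 0.0, 'grip_width': 0.08683023431951613}
{'mtx': array([[375.18339581,   0.        , 256.21932968],
       [  0.        , 375.18339581, 193.99337137],
       [  0.        ,   0.        ,   1.        ]]), 'position': array([1.12998701, 0.98815176, 0.89029349]), 'attitude': array([ 0.2354764 ,  0.84882875, -0.45395665, -0.13402977])}
{'mtx': array([[498.20926562,   0.        , 257.79653476],
       [  0.        , 498.20926562, 186.15988837],
       [  0.        ,   0.        ,   1.        ]]), 'position': array([-0.00442568, -0.97730247,  1.40929509]), 'attitude': array([ 0.91196557, -0.22942958,  0.0778681 , -0.33108522])}
```

View pics/s0b.png

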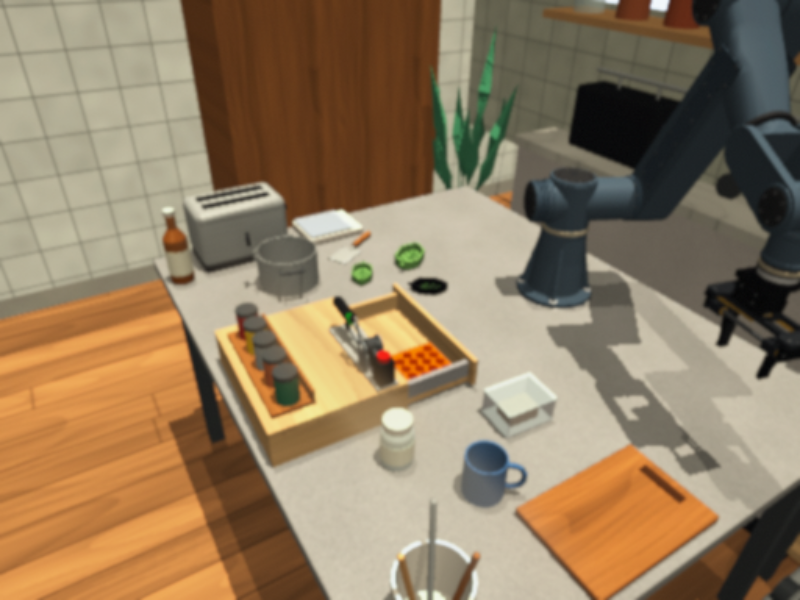

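View pics/s1b.png

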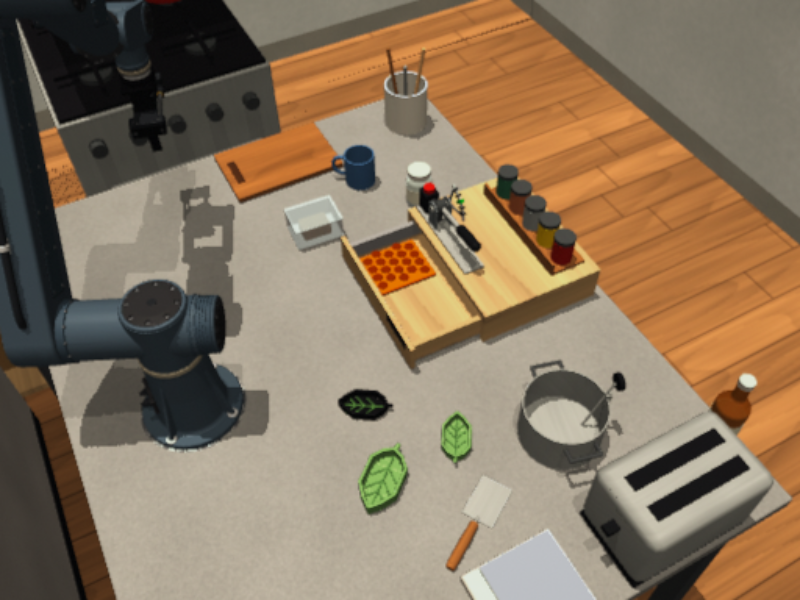

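Side view (800 px wide): the small green leaf is at (457,436), the big one at (384,478), and the black one at (364,404). The drawer is open with its bare half toward (430,305), the button is at (430,190) and the lever grip at (467,237). The pot is at (563,415) and the acrylic box at (314,222).

Run:
```python
from h import *
p,P=load('side0')
h=cv2.cvtColor(p,cv2.COLOR_RGB2HSV)
def blob(m,name):
    n,l,s,c=cv2.connectedComponentsWithStats(m.astype(np.uint8))
    for i in range(1,n):
        if s[i,4]>15:
            q=P[l==i]; q=q[~np.isnan(q[:,0])]
            if len(q)<8: continue
            print(name,s[i],'mean',q.mean(0).round(4),'min',q.min(0).round(3),'max',q.max(0).round(3))
            if name=='green' and s[i,4]>100:
                xy=q[:,:2].astype(np.float32); print(cv2.minAreaRect(xy)); w,V=np.linalg.eigh(np.cov(xy.T)); print(V[:,1]); t=(xy-xy.mean(0))@V[:,1]; s2=(xy-xy.mean(0))@V[:,0]
                for a in np.arange(-.07,.07,.01):
                    k=(t>=a)&(t<a+.01)
                    if k.any(): print(round(a,2),k.sum(),s2[k].min().round(3),s2[k].max().round(3),q[k,2].max().round(3))
blob((h[:,:,0]>35)&(h[:,:,0]<75)&(h[:,:,1]>90)&(h[:,:,2]>60),'green')
blob(((h[:,:,0]<5)|(h[:,:,0]>175))&(h[:,:,1]>170)&(h[:,:,2]>120),'red')
blob((P[:,:,2]>.16)&(h[:,:,2]<70)&(P[:,:,0]>.3)&(P[:,:,0]<1),'dark')
# cabinet top z~0.09
m=(abs(P[:,:,2]-.09)<.004)&(P[:,:,0]>.4)&(P[:,:,0]<1.1)&(h[:,:,1]>60); 
q=P[m]; print('top',m.sum(),cv2.minAreaRect(q[:,:2].astype(np.float32)),cv2.boxPoints(cv2.minAreaRect(q[:,:2].astype(np.float32))))
m=(abs(P[:,:,2]-.08)<.004)&(P[:,:,0]>.3)&(P[:,:,0]<1)&(P[:,:,1]>-.4)&(P[:,:,1]<.4)
q=P[m]; print('panel',m.sum(),cv2.minAreaRect(q[:,:2].astype(np.float32)))
def c(x,y,w,hh): return cv2.resize(p[y:y+hh,x:x+w,::-1],(400,400),interpolation=cv2.INTER_CUBIC)
cv2.imwrite('pics/c1.png',np.hstack([c(220,255,90,90),c(225,105,120,120)]))
```

```text
green [221 254  24  10  84] mean [ 0.312  -0.1725  0.0055] min [ 0.28  -0.196 -0.001] max [ 0.348 -0.146  0.012]
green [283 263  19  33 466] mean [ 0.4459 -0.3316  0.0101] min [ 0.405 -0.384 -0.008] max [ 0.489 -0.282  0.031]
((0.44538578391075134, -0.33185213804244995), (0.1247779130935669, 0.05785569176077843), 57.53980255126953)
[0.5311337  0.84728802]
-0.07 2 0.002 0.005 0.024
-0.06 13 -0.004 0.008 0.026
-0.05 31 -0.017 0.021 0.031
-0.04 31 -0.026 0.027 0.027
-0.03 44 -0.028 0.028 0.023
-0.02 51 -0.028 0.028 0.025
-0.01 52 -0.028 0.028 0.026
0.0 57 -0.028 0.029 0.026
0.01 55 -0.028 0.029 0.028
0.02 56 -0.022 0.026 0.031
0.03 44 -0.029 0.02 0.026
0.04 26 -0.019 0.008 0.026
0.05 3 -0.016 -0.009 -0.003
0.06 1 -0.006 -0.006 -0.001
green [229 284  32  45 898] mean [ 0.2712 -0.3444  0.0142] min [ 0.214 -0.399 -0.003] max [ 0.331 -0.295  0.038]
((0.27219873666763306, -0.3451617360115051), (0.1480955332517624, 0.07745736092329025), 40.83169937133789)
[-0.71314764 -0.70101387]
-0.07 7 0.002 0.024 0.03
-0.06 54 -0.018 0.03 0.036
-0.05 75 -0.026 0.036 0.037
-0.04 84 -0.035 0.037 0.035
-0.03
[... 1323 characters left out ...]
ax [ 0.738 -0.432  0.171]
dark [400 275  64  39 698] mean [ 0.6977 -0.6294  0.1858] min [ 0.6   -0.644  0.179] max [ 0.799 -0.614  0.193]
dark [415 292  64  41 754] mean [ 0.6978 -0.6894  0.1856] min [ 0.601 -0.704  0.178] max [ 0.802 -0.674  0.194]
dark [392 322  20  26  33] mean [ 0.5638 -0.68    0.1633] min [ 0.562 -0.716  0.16 ] max [ 0.566 -0.638  0.17 ]
top 2744 ((0.6885067224502563, 0.14499568939208984), (1.5042752027511597, 0.48147881031036377), 88.3895492553711) [[ 0.42672437 -0.6000791 ]
 [ 0.908013   -0.61361057]
 [ 0.9502891   0.8900705 ]
 [ 0.46900046  0.90360194]]
panel 679 ((0.6824814081192017, -0.02739688754081726), (0.7344350814819336, 0.4856637716293335), 89.61625671386719)
```

View pics/c1.png

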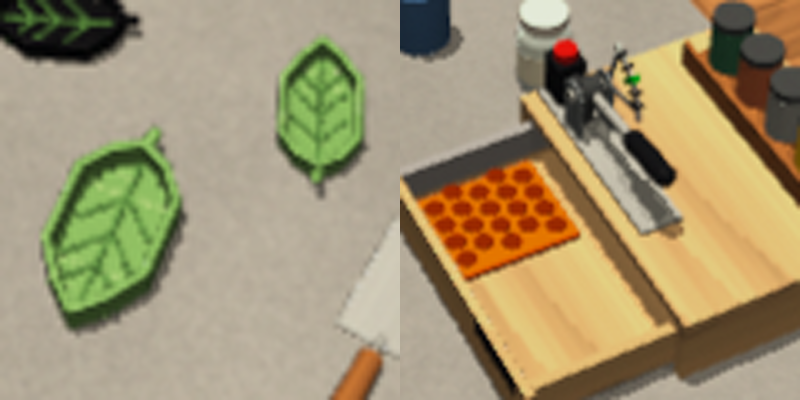

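The right crop shows the lever fully down, with the bare drawer half on the right. In the left crop the small leaf has its tip up at (320,40) and its stem down at (318,188).

Run:
```python
from h import *
p,P=load('side0')
X,Y,Z=P[...,0],P[...,1],P[...,2]
roi=(X>.35)&(X<1)&(Y>-.25)&(Y<.3)
for lo,hi,n in [(.084,.096,'cab'),(.06,.086,'drw')]:
    m=roi&(Z>lo)&(Z<hi); q=P[m]
    pts=[]
    for y in np.arange(-.15,.17,.02):
        k=(q[:,1]>y)&(q[:,1]<y+.02)
        if k.sum()>2: pts.append((y+.01,np.sort(q[k,0])[1]))
    pts=np.array(pts); f=np.polyfit(pts[:,0],pts[:,1],1); r=pts[:,1]-np.polyval(f,pts[:,0]); k=abs(r)<.008; f=np.polyfit(pts[k,0],pts[k,1],1)
    print(n,'x=',f, 'ymin',np.percentile(q[:,1],[0,1,5,95,99,100]).round(3),np.round(r,3))
m=(Z>.155)&(Z<.175)&(X>.63)&(X<.72)&(Y>.15)&(Y<.24); print('btn',P[m].mean(0),P[m].min(0),P[m].max(0))
print(robot.camera_model('wrist'))
# stem / tip pixel of small leaf
for u,v in [(291,296),(291,265),(292,278)]: print(u,v,P[v,u])
```

```text
cab x= [-0.04969699  0.61102174] ymin [-0.16  -0.155 -0.147  0.19   0.216  0.3  ] [-0.007 -0.002  0.     0.009  0.014  0.02   0.026  0.029  0.036 -0.136
  0.047 -0.119  0.057 -0.114  0.069  0.071]
drw x= [0.02887864 0.44272466] ymin [-0.162 -0.159 -0.155  0.216  0.297  0.299] [ 0.001 -0.     0.    -0.001 -0.    -0.    -0.     0.001  0.001  0.
 -0.001  0.001 -0.    -0.    -0.    -0.   ]
btn [0.67242462 0.18890839 0.16275063] [0.65574503 0.15001    0.15525658] [0.69025989 0.21219861 0.17161749]
{'mtx': array([[345.25441998,   0.        , 250.45711706],
       [  0.        , 345.25441998, 193.61719712],
       [  0.        ,   0.        ,   1.        ]]), 'position': array([0.09406288, 0.62044618, 0.3835231 ]), 'attitude': array([0.78557127, 0.60645136, 0.07376733, 0.09824924])}
291 296 [ 0.41111495 -0.38443899  0.01796682]
291 265 [ 0.46377046 -0.29428637  0.02632763]
292 278 [ 0.45113025 -0.32413831  0.00053942]
```

Request:
move_arm(motion="1 -0.8 -0.57 -0.5 0;1 -0.8 -0.57 -0.5 0;1 -0.8 -0.57 -0.5 0;1 -0.8 -0.57 -0.5 0;1 -0.8 -0.57 -0.5 0;1 -0.8 -0.57 -0.5 0")

```text
time: 0.6
position: [0.2879, 0.4511, 0.3332]
tool_rot: [0.13, 0.992, 0.001, 0.002]
ft_force: [0.5, 0.7, 0.7]
grip_width: 0.0872
grip_force: 0.0
```

Request:
move_arm(motion="1 -0.8 -0.57 0 0;1 -0.8 -0.57 0 0;1 -0.8 -0.57 0 0;1 -0.8 -0.57 0 0;1 -0.8 -0.57 0 0")

```text
time: 1.02
position: [0.4116, 0.3005, 0.3301]
tool_rot: [0.129, 0.992, -0.0, -0.0]
ft_force: [-0.3, 0.7, -0.6]
grip_width: 0.0871
grip_force: 0.0
```

Request:
move_arm(motion="1 -0.8 -0.57 0 0;1 -0.8 -0.57 0 0;1 -0.8 -0.57 0 0;1 -0.8 -0.57 0 0;1 -0.8 -0.57 0 0")

```text
time: 1.43
position: [0.5379, 0.1493, 0.3299]
tool_rot: [0.129, 0.992, -0.0, 0.0]
ft_force: [0.2, 0.1, -0.3]
grip_width: 0.087
grip_force: 0.0
```

Request:
move_arm(motion="1 -0.8 -0.57 0 0.428;1 -0.8 -0.57 0 0.428;1 -0.8 -0.57 0 0.428;1 -0.8 -0.57 0 0.428;1 -0.8 -0.57 0 0.428;1 -0.8 -0.57 0 0.428;1 -0.8 -0.57 0 0.428;1 -0.8 -0.57 0 0.428;1 -0.8 -0.57 0 0.428;1 -0.8 -0.57 0 0.428;1 -0.8 -0.57 0 0.428;1 -0.8 -0.57 0 0.428")

```text
time: 2.43
position: [0.6617, 0.0014, 0.3295]
tool_rot: [0.718, 0.696, -0.0, -0.001]
ft_force: [0.1, 0.4, 0.9]
grip_width: 0.0868
grip_force: 0.0
```

Run:
```python
from h import *
o=robot.get_obs(); print(o['time'],o['position'],R.from_quat(o['tool_rot']).as_matrix().round(4),o['ft_force'])
grab('wrist','w1')
cv2.imwrite('pics/w1b.png',cv2.resize(cv2.imread('pics/w1.png'),(800,600)))
p,P=load('w1'); X,Y,Z=P[...,0],P[...,1],P[...,2]
h=cv2.cvtColor(p,cv2.COLOR_RGB2HSV)
m=((h[...,0]<6)|(h[...,0]>174))&(h[...,1]>150)&(Z>.155)&(Z<.175); q=P[m]; print('red',m.sum(),q.mean(0),q.min(0),q.max(0))
m=(Z>.13)&(Z<.21)&(h[...,2]<80)&(Y<.07)&(Y>-.06)&(X>.62)&(X<.72); q=P[m]; print('grip',m.sum(),q.mean(0),q.min(0),q.max(0),np.polyfit(q[:,1],q[:,0],1))
for y in np.arange(-.05,.07,.01):
    k=(q[:,1]>y)&(q[:,1]<y+.01)
    if k.any(): print(round(y,2),q[k,0].min().round(4),q[k,0].max().round(4),q[k,2].max().round(4))
```

```text
2.4333 [0.66167621 0.00142071 0.32953868] [[ 3.190e-02  9.995e-01 -1.600e-03]
 [ 9.995e-01 -3.190e-02  6.000e-04]
 [ 6.000e-04 -1.600e-03 -1.000e+00]] [0.08956007 0.40025101 0.86235592]
red 4 [0.67238956 0.03393385 0.1684522 ] [ 0.65851194 -0.00478888  0.16645418] [0.69188551 0.08256288 0.16938754]
grip 2239 [0.66974892 0.0122345  0.17203222] [ 0.65698191 -0.03226993  0.15749598] [0.69949544 0.06990488 0.17934965] [0.04046507 0.66925385]
-0.04 0.6633 0.6728 0.1738
-0.03 0.657 0.6807 0.1793
-0.02 0.6571 0.6809 0.179
-0.01 0.6574 0.6811 0.1782
0.0 0.6577 0.6812 0.1768
0.01 0.6581 0.6814 0.1758
0.02 0.6584 0.6817 0.175
0.03 0.6587 0.6831 0.1739
0.04 0.6591 0.682 0.1729
0.05 0.6639 0.6786 0.1674
0.06 0.6925 0.6995 0.1716
```

View pics/w1b.png

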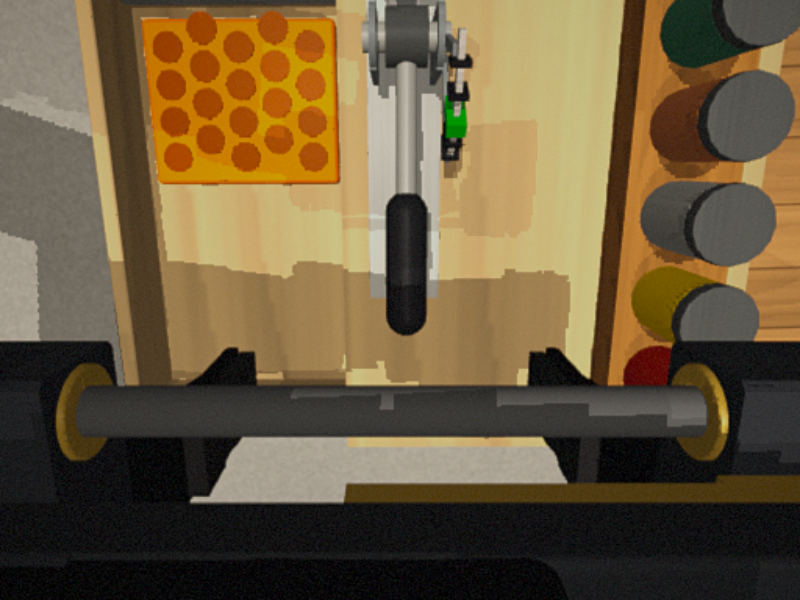

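Wrist picture: the grip spans (405,195) to (405,335), the quadrant with the green mark is at (455,120), and there is free space around the grip. I'll descend and pinch.

Request:
move_arm(motion="1 -0.0115 0.0385 0.2 0;1 -0.0115 0.0385 0.4 0;1 -0.0115 0.0385 0.55 0;1 -0.0115 0.0385 0.7 0;1 -0.0115 0.0385 0.8 0;1 -0.0115 0.0385 0.88 0;1 -0.0115 0.0385 0.88 0;-1 -0.0115 0.0385 0.88 0;-1 -0.0115 0.0385 0.88 0;-1 -0.0115 0.0385 0.88 0;-1 -0.0115 0.0385 0.88 0;-1 -0.0115 0.0385 0.88 0", newtons=45)

```text
time: 3.48
position: [0.6702, -0.0017, 0.156]
tool_rot: [0.718, 0.696, 0.001, 0.001]
ft_force: [0.5, -0.0, -0.3]
grip_width: 0.0616
grip_force: 0.0
```

Request:
move_arm(motion="-1 0 0 0 0;-1 0 0 0 0;-1 0 0 0 0;-1 0 0 0 0;-1 0 0 0 0;-1 0 0 0 0;-1 0 0 0 0;-1 0 0 0 0")

```text
time: 4.15
position: [0.6699, -0.0017, 0.1546]
tool_rot: [0.718, 0.696, 0.0, 0.0]
ft_force: [1.3, -0.1, -0.6]
grip_width: 0.0238
grip_force: 45.0
```

Request:
move_arm(motion="-1 0.0105 0 -0.069 0;-1 0.0275 0 -0.137 0;-1 0.0515 0 -0.2025 0;-1 0.082 0 -0.2655 0;-1 0.119 0 -0.3255 0;-1 0.161 0 -0.381 0;-1 0.209 0 -0.432 0;-1 0.2345 0 -0.456 0;-1 0.2345 0 -0.456 0;-1 0.2345 0 -0.456 0")

```text
time: 4.98
position: [0.6711, 0.0446, 0.2455]
tool_rot: [0.718, 0.697, -0.001, 0.001]
ft_force: [3.7, -4.0, -7.6]
grip_width: 0.0242
grip_force: 45.0
```

Run:
```python
from h import *
o=robot.get_obs(); print(o['position'],o['ft_force'],o['grip_width'])
a,b=.138-o['position'][1],o['position'][2]+.011-.15
print('angle',np.arctan2(b,a)-.1,'r',np.hypot(a,b))
```

```text
[0.67112081 0.04456716 0.24548974] [ 3.71202228 -4.00890231 -7.59486497] 0.02421100120789458
angle 0.7506152997080534 r 0.14166777847356238
```

Request:
move_arm(motion="0.2 0 0 0 0;0.2 0 0 0 0;0.2 0 0 0 0;0.2 0 0 0 0;0.2 0 0 0 0;0.2 0 0 0 0;0.2 0 0 -0.1 0;0.2 0 0 -0.2 0;0.2 0 0 -0.35 0;1 0 0 -0.5 0;1 0 0 -0.5 0;1 0 0 -0.5 0")

```text
time: 5.98
position: [0.6719, 0.0453, 0.3486]
tool_rot: [0.718, 0.696, 0.002, 0.002]
ft_force: [0.3, -0.1, 0.1]
grip_width: 0.0648
grip_force: 0.0
```

Run:
```python
from h import *
o=robot.get_obs(); print(o['position'],o['ft_force'],o['grip_width'],R.from_quat(o['tool_rot']).as_matrix()[:2,1])
grab('side','side1'); grab('wrist','w2')
p,P=load('w2'); X,Y,Z=P[...,0],P[...,1],P[...,2]
h=cv2.cvtColor(p,cv2.COLOR_RGB2HSV)
m=(Z>.16)&(Z<.3)&(h[...,2]<80)&(Y<.12)&(Y>-.06)&(X>.655)&(X<.685); q=P[m]
if len(q): print(len(q),q.min(0),q.max(0),np.arctan(-np.polyfit(q[:,1],q[:,2],1)[0])-.1)
p1,P=load('side1')
q=P[110:190,260:330].reshape(-1,3); c=p1[110:190,260:330].reshape(-1,3).max(1)
k=(c<70)&(q[:,2]>.17)&(q[:,2]<.29)&(q[:,1]<.12)&(abs(q[:,0]-.67)<.03); q=q[k]; print(k.sum(),q.min(0),q.max(0),np.arctan(-np.polyfit(q[:,1],q[:,2],1)[0])-.1)
cv2.imwrite('pics/c2.png',np.hstack([cv2.resize(p[...,::-1],(400,300)),cv2.resize(p1[90:210,225:385,::-1],(400,300))]))
```

```text
[0.67194895 0.04531317 0.34863354] [ 0.2854354  -0.05257396  0.11519669] 0.06478383218548046 [ 0.99951965 -0.03049373]
2903 [0.65845106 0.01210012 0.21689399] [0.68319442 0.07831909 0.27214572] 0.6016362548522597
101 [0.65484753 0.00695276 0.17218883] [0.69399965 0.11422466 0.27255011] 0.5993493066625225
```

View pics/c2.png

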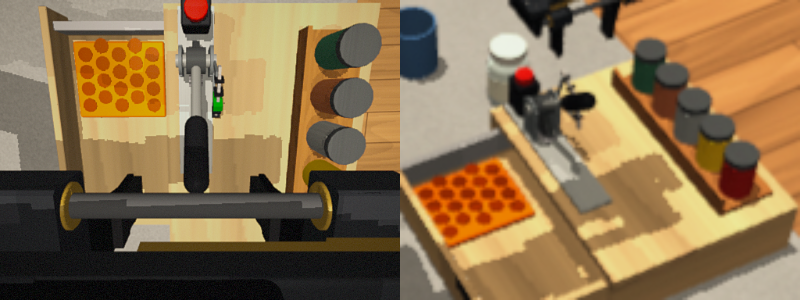

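Left: the lever is raised at the green mark, and its grip end at z 0.272 matches notch 3. The button is at (197,10). Next is the dish.

Run:
```python
from h import *
p,P=load('w2'); X,Y,Z=P[...,0],P[...,1],P[...,2]
h=cv2.cvtColor(p,cv2.COLOR_RGB2HSV)
m=((h[...,0]<6)|(h[...,0]>174))&(h[...,1]>170)&(Z>.155)&(Y>.1); q=P[m]; print('red',m.sum(),q.mean(0),q.min(0),q.max(0))
m=(h[...,0]>5)&(h[...,0]<17)&(h[...,1]>200)&(X<.62)&(Z<.05); q=P[m]; print('mold',cv2.minAreaRect(q[:,:2].astype(np.float32)),q.min(0),q.max(0),np.median(q[:,2]))
for f in ['w1','w2']:
    p,P=load(f);X,Y,Z=P[...,0],P[...,1],P[...,2]
    m=(Z>.074)&(Z<.084)&(X>.41)&(X<.5)&(abs(Y)<.15);q=P[m]; 
    for y in (-.05,0,.05,.1):
        k=abs(q[:,1]-y)<.01
        if k.any(): print(f,'panel',y,np.percentile(q[k,0],[2,98]).round(4))
    m=(Z>.085)&(Z<.096)&(abs(Y+.0)<.15)&(X<.66)&(X>.52);q=P[m]
    for y in (-.05,0,.05,.1):
        k=abs(q[:,1]-y)<.01
        if k.any(): print(f,'cabfront',y,np.percentile(q[k,0],[1]).round(4))
```

```text
red 720 [0.67502368 0.19192952 0.16398625] [0.66155567 0.18105393 0.15521563] [0.68893845 0.20200221 0.16712999]
mold ((0.5437145233154297, 0.12187530100345612), (0.12750166654586792, 0.15392225980758667), 88.23954772949219) [0.4667865  0.05595904 0.01651557] [0.61999431 0.18641342 0.03353642] 0.030263646506505704
w1 panel -0.05 [0.4438 0.4565]
w1 panel 0 [0.4463 0.4579]
w1 panel 0.05 [0.4478 0.4594]
w1 panel 0.1 [0.4492 0.4606]
w1 cabfront -0.05 [0.6238]
w1 cabfront 0 [0.6249]
w1 cabfront 0.05 [0.6261]
w1 cabfront 0.1 [0.6275]
w2 panel 0 [0.4463 0.4578]
w2 panel 0.05 [0.4479 0.4592]
w2 panel 0.1 [0.4492 0.4608]
w2 cabfront -0.05 [0.6239]
w2 cabfront 0 [0.625]
w2 cabfront 0.05 [0.6261]
w2 cabfront 0.1 [0.6274]
```

Request:
move_arm(motion="1 -0.73 -0.41 0 0;1 -0.73 -0.41 0 0;1 -0.73 -0.41 0 0;1 -0.73 -0.41 0 0;1 -0.73 -0.41 0 0")

```text
time: 6.5
position: [0.5802, -0.1036, 0.3437]
tool_rot: [0.72, 0.694, -0.003, -0.002]
ft_force: [-0.3, 1.2, 0.2]
grip_width: 0.0865
grip_force: 0.0
```

Request:
move_arm(motion="1 -0.73 -0.41 0 0;1 -0.73 -0.41 0 0;1 -0.73 -0.41 0 0;1 -0.73 -0.41 0 0;1 -0.73 -0.41 0 0")

```text
time: 6.92
position: [0.4944, -0.2469, 0.344]
tool_rot: [0.72, 0.694, -0.002, -0.001]
ft_force: [-0.5, -0.0, -0.1]
grip_width: 0.0873
grip_force: 0.0
```

Request:
move_arm(motion="1 -0.73 -0.41 0.4 0.169;1 -0.73 -0.41 0.4 0.169;1 -0.73 -0.41 0.4 0.169;1 -0.73 -0.41 0.4 0.169;1 -0.73 -0.41 0.4 0.169;1 -0.73 -0.41 0.4 0.169;1 -0.73 -0.41 0.4 0.169;1 -0.73 -0.41 0.4 0.169")

```text
time: 7.58
position: [0.4122, -0.3838, 0.2652]
tool_rot: [0.875, 0.484, 0.0, -0.001]
ft_force: [-0.5, 0.2, -0.7]
grip_width: 0.0868
grip_force: 0.0
```

Run:
```python
from h import *
o=robot.get_obs(); M=R.from_quat(o['tool_rot']).as_matrix(); print(o['position'],M[:2,:2].round(4))
grab('wrist','w3'); p,P=load('w3'); X,Y,Z=P[...,0],P[...,1],P[...,2]
h=cv2.cvtColor(p,cv2.COLOR_RGB2HSV)
m=(Z>.017)&(Z<.032)&(h[...,0]>35)&(h[...,0]<80)&(h[...,1]>70)&(np.hypot(X-.445,Y+.332)<.09)
q=P[m]; r=cv2.minAreaRect(q[:,:2].astype(np.float32)); print(m.sum(),r,q[:,2].max())
c=np.array([.445,-.332]); 
# align by widths: straight rim walls
best=None
for th in np.radians(np.arange(50,68,.5)):
    e=np.array([np.cos(th),np.sin(th)]); n=np.array([-e[1],e[0]]); t=(q[:,:2]-c)@e; s=(q[:,:2]-c)@n
    k=(abs(t)<.02); w=s[k].max()-s[k].min()
    if best is None or w<best[0]: best=(w,np.degrees(th),(s[k].max()+s[k].min())/2,t.min(),t.max(),s.min(),s.max())
print(best)
print('tool y deg',np.degrees(np.arctan2(M[1,1],M[0,1])))
cv2.imwrite('pics/w3b.png',cv2.resize(p[...,::-1],(640,480)))
```

```text
[ 0.41218565 -0.38384594  0.26524772] [[ 0.5317  0.8469]
 [ 0.8469 -0.5317]]
1107 ((0.4425264000892639, -0.3368813693523407), (0.11276654154062271, 0.06005121022462845), 58.700618743896484) 0.02606536147374028
(np.float64(0.060052450906091), np.float64(59.00000000000001), np.float64(-0.0004905371454144106), np.float64(-0.0618355320985619), np.float64(0.050927202647022635), np.float64(-0.03051676259845991), np.float64(0.02973058497779809))
tool y deg -32.11888563718363
```

View pics/w3b.png

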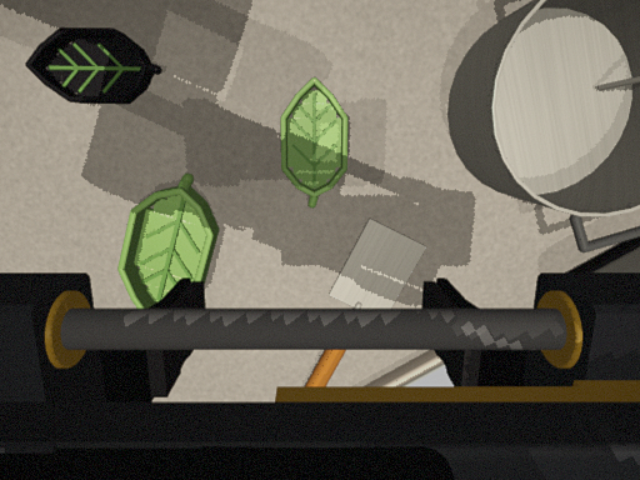

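The small leaf's tip is at (315,78) and its stem at (312,205). The pot's left edge, at (448,100), is close to where the gripper body would come, so I'm checking that clearance.

Run:
```python
from h import *
e=np.array([np.cos(np.radians(59)),np.sin(np.radians(59))]); n=np.array([e[1],-e[0]]); g=np.array([.4433,-.3357])
for f in ['w3','side0','scene0']:
    p,P=load(f); X,Y,Z=P[...,0],P[...,1],P[...,2]
    m=(Z>.085)&(Z<.11)&(np.hypot(X-.63,Y+.42)<.16)&(X>.5); q=P[m]
    if len(q)<10: print(f,len(q)); continue
    c,r=cv2.minEnclosingCircle(q[:,:2].astype(np.float32)); 
    A=np.c_[2*q[:,:2],np.ones(len(q))]; 
    k=np.ones(len(q),bool)
    for _ in range(8):
        s=np.linalg.lstsq(A[k],(q[k,:2]**2).sum(1),rcond=None)[0]; rr=np.sqrt(s[2]+s[:2]@s[:2]); res=abs(np.hypot(*(q[:,:2]-s[:2]).T)-rr); k=res<max(.004,np.median(res[k])*1.5)
    t=(q[:,:2]-g)@n; u=(q[:,:2]-g)@e
    print(f,len(q),s[:2],rr,k.sum(),'min tool-y offset',t.min(),'at u',u[t.argmin()], 'min for |u|<.05',t[abs(u)<.05].min() if (abs(u)<.05).any() else None)
    print('  probe/any near', [(round(a,3),round(b,3)) for a,b in zip(t[np.argsort(t)[:5]],u[np.argsort(t)[:5]])])
# gripper parts seen in wrist: extent in tool frame
o=robot.get_obs(); M=R.from_quat(o['tool_rot']).as_matrix(); p,P=load('w3')
L=(P-o['position'])@M; m=(L[...,2]<-.03)&(L[...,2]>-.2); q=L[m]; print('grip parts',q.min(0),q.max(0))
for z in np.arange(-.2,.02,.02):
    k=(L[...,2]>z)&(L[...,2]<z+.02)&(abs(L[...,1])<.15); 
    if k.sum()>5: print(round(z,2),k.sum(),L[k].min(0).round(3),L[k].max(0).round(3))
```

```text
w3 2994 [ 0.63537789 -0.41713648] 0.08241036921651959 2369 min tool-y offset 0.12325621498490193 at u 0.026576712955082616 min for |u|<.05 0.12325621498490193
  probe/any near [(np.float64(0.123), np.float64(0.027)), (np.float64(0.123), np.float64(0.025)), (np.float64(0.123), np.float64(0.024)), (np.float64(0.123), np.float64(0.025)), (np.float64(0.124), np.float64(0.032))]
side0 696 [ 0.63528326 -0.41778411] 0.08294624034070887 507 min tool-y offset 0.12223545549649248 at u 0.023459475605416696 min for |u|<.05 0.12223545549649248
  probe/any near [(np.float64(0.122), np.float64(0.023)), (np.float64(0.123), np.float64(0.031)), (np.float64(0.123), np.float64(0.034)), (np.float64(0.123), np.float64(0.022)), (np.float64(0.123), np.float64(0.017))]
scene0 474 [ 0.63450112 -0.41595409] 0.08327760615855943 307 min tool-y offset 0.12123713776743844 at u 0.04496883809760511 min for |u|<.05 0.12123713776743844
  probe/any near [(np.float64(0.121), np.float64(0.045)), (np.float64(0.122), np.float64(0.046)), (np.float64(0.122), np.float64(0.047)), (np.float64(0.122), np.float64(0.041)), (np.float64(0.122), np.float64(0.036))]
grip parts [-0.01215628 -0.06619663 -0.11123026] [ 0.03739534  0.06873008 -0.0300336 ]
-0.12 21259 [ 0.018 -0.045 -0.111] [ 0.026  0.046 -0.1  ]
-0.1 22095 [ 0.015 -0.057 -0.1  ] [ 0.037  0.059 -0.08 ]
-0.08 19999 [ 0.001 -0.066 -0.08 ] [ 0.037  0.069 -0.06 ]
-0.06 2775 [-0.012 -0.056 -0.06 ] [ 0.014  0.056 -0.04 ]
-0.04 1044 [-0.012 -0.054 -0.04 ] [ 0.011  0.054 -0.02 ]
-0.02 1055 [-0.011 -0.054 -0.02 ] [ 0.011  0.053 -0.   ]
-0.0 442 [-0.003 -0.053  0.   ] [0.01  0.052 0.01 ]
```

Request:
move_arm(motion="1 0.286 0.004 0.2 -0.006;1 0.286 0.004 0.4 -0.006;1 0.286 0.004 0.6 -0.006;1 0.286 0.004 0.8 -0.006;1 0.286 0.004 0.95 -0.006;1 0.286 0.004 1 -0.006;1 0.286 0.004 1 -0.006;1 0.286 0.004 1 -0.006;1 0.286 0.004 1 -0.006;1 0.286 0.004 1 -0.006", newtons=25)

```text
time: 8.47
position: [0.4443, -0.338, 0.0679]
tool_rot: [0.871, 0.492, 0.001, 0.002]
ft_force: [-0.3, 0.1, -0.5]
grip_width: 0.0867
grip_force: 0.0
```

Run:
```python
from h import *
o=robot.get_obs(); M=R.from_quat(o['tool_rot']).as_matrix(); print(o['position'],M[:2,:2].round(4))
print(((np.array([.4433,-.3357,.0105])-o['position'])@M)/.2)
```

```text
[ 0.44431993 -0.33796561  0.06794727] [[ 0.5158  0.8567]
 [ 0.8567 -0.5158]]
[ 0.00746669 -0.01150647  0.28717745]
```

Request:
move_arm(motion="1 0.007 -0.007 0.1 0;1 0.007 -0.007 0.18 0;1 0.007 -0.007 0.24 0;1 0.007 -0.007 0.275 0;1 0.007 -0.007 0.275 0;1 0.007 -0.007 0.275 0;1 0.007 -0.007 0.275 0", newtons=25)

```text
time: 9.05
position: [0.4428, -0.3357, 0.0115]
tool_rot: [0.871, 0.492, 0.0, 0.001]
ft_force: [0.2, -0.8, -0.3]
grip_width: 0.0869
grip_force: 0.0
```

Request:
move_arm(motion="-0.1 0 0 0 0;-0.1 0 0 0 0;-0.1 0 0 0 0;-0.1 0 0 0 0;-0.1 0 0 0 0;-0.1 0 0 0 0;-0.1 0 0 0 0;-0.1 0 0 0 0;-0.1 0 0 0 0", newtons=25)

```text
time: 9.8
position: [0.4425, -0.3353, 0.0109]
tool_rot: [0.871, 0.492, 0.0, 0.0]
ft_force: [0.4, 0.2, 1.7]
grip_width: 0.06
grip_force: 24.9
```

Request:
move_arm(motion="-0.1 0 0 -0.05 0;-0.1 0 0 -0.15 0;-0.1 0 0 -0.3 0;-0.1 0 0 -0.45 0;-0.1 0.1 -0.02 -0.6 0;-0.1 0.22 -0.05 -0.75 0;-0.1 0.36 -0.08 -0.8 0;-0.1 0.5 -0.115 -0.8 0;-0.1 0.62 -0.145 -0.8 0;-0.1 0.7 -0.165 -0.8 0;-0.1 0.735 -0.17 -0.8 0;-0.1 0.735 -0.17 -0.8 0", newtons=25)

```text
time: 10.8
position: [0.489, -0.19, 0.1709]
tool_rot: [0.87, 0.493, -0.0, -0.0]
ft_force: [-0.6, 0.2, -1.4]
grip_width: 0.0597
grip_force: 24.9
```

Request:
move_arm(motion="-0.1 0.06 -0.015 0 0.037;-0.1 0.16 -0.035 0 0.075;-0.1 0.28 -0.065 0 0.11;-0.1 0.4 -0.095 0 0.15;-0.1 0.52 -0.12 0 0.185;-0.1 0.63 -0.145 0 0.225;-0.1 0.7 -0.16 0 0.26;-0.1 0.735 -0.17 0 0.3;-0.1 0.735 -0.17 0 0.325;-0.1 0.735 -0.17 0 0.337;-0.1 0.735 -0.17 0 0.337;-0.1 0.735 -0.17 0 0.337")

```text
time: 11.8
position: [0.536, -0.0494, 0.1706]
tool_rot: [1.0, -0.015, -0.0, 0.0]
ft_force: [0.6, 0.2, -2.3]
grip_width: 0.0596
grip_force: 24.9
```

Run:
```python
from h import *
o=robot.get_obs(); M=R.from_quat(o['tool_rot']).as_matrix(); print(o['position'],M[:2,:2].round(4),o['grip_width'],o['grip_force'],o['ft_force'])
print(((np.array([.536,-.048,.029])-o['position'])@M)/.2)
grab('side','side2'); grab('scene','scene2'); 
p,P=load('side2');r,_=load('scene2')
cv2.imwrite('pics/c3.png',np.hstack([cv2.resize(p[90:240,200:400,::-1],(400,300)),cv2.resize(r[150:300,130:330,::-1],(400,300))]))
```

```text
[ 0.53596625 -0.04935752  0.17060269] [[ 0.9995 -0.0306]
 [-0.0306 -0.9995]] 0.059626136694317475 24.927886426448822 [ 0.64321218  0.18798669 -2.30449089]
[ 1.63764780e-04 -7.01945374e-03  7.08011192e-01]
```

View pics/c3.png

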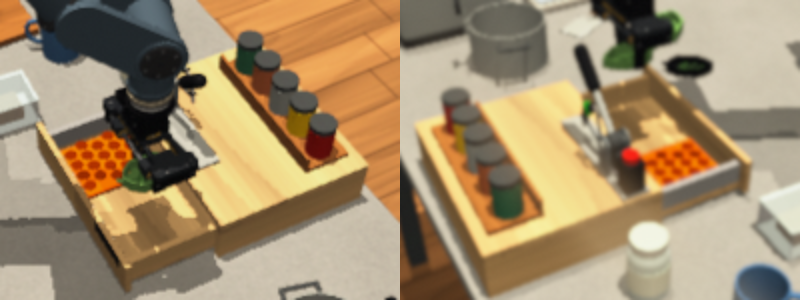

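Request:
move_arm(motion="-0.1 0 -0.005 0.1 0;-0.1 0 -0.005 0.25 0;-0.1 0 -0.005 0.4 0;-0.1 0 -0.005 0.52 0;-0.1 0 -0.005 0.6 0;-0.1 0 -0.005 0.645 0;-0.1 0 -0.005 0.66 0;-0.1 0 -0.005 0.67 0;-0.1 0 -0.005 0.68 0;-0.1 0 -0.005 0.687 0;-0.1 0 -0.005 0.692 0;-0.1 0 -0.005 0.692 0")

```text
time: 12.9
position: [0.5364, -0.0473, 0.0329]
tool_rot: [1.0, -0.015, 0.001, 0.0]
ft_force: [0.5, -0.6, -2.1]
grip_width: 0.0595
grip_force: 24.9
```

Request:
move_arm(motion="-0.1 0 0 0.003 0;-0.1 0 0 0.006 0;-0.1 0 0 0.009 0;-0.1 0 0 0.012 0;-0.1 0 0 0.015 0;-0.1 0 0 0.015 0")

```text
time: 13.4
position: [0.5359, -0.0472, 0.0292]
tool_rot: [1.0, -0.015, -0.0, -0.0]
ft_force: [-0.2, 0.6, -2.1]
grip_width: 0.0602
grip_force: 24.9
```

Request:
move_arm(motion="-0.1 0 0 0.003 0;-0.1 0 0 0.006 0;-0.1 0 0 0.006 0;-0.1 0 0 0.006 0")

```text
time: 13.73
position: [0.536, -0.0472, 0.0288]
tool_rot: [1.0, -0.015, 0.0, 0.0]
ft_force: [-1.8, 0.3, 5.6]
grip_width: 0.0598
grip_force: 24.9
```

Request:
move_arm(motion="0.4 0 0 0 0;0.5 0 0 0 0;0.6 0 0 0 0;0.75 0 0 0 0;0.9 0 0 0 0;0.9 0 0 0 0;0.9 0 0 0 0;0.9 0 0 -0.05 0;0.9 0 0 -0.2 0;0.9 0 0 -0.4 0;0.9 0 0 -0.6 0;0.9 0 0 -0.8 0")

```text
time: 14.73
position: [0.5353, -0.0471, 0.1903]
tool_rot: [1.0, -0.015, -0.0, -0.0]
ft_force: [2.0, -0.2, 0.0]
grip_width: 0.0825
grip_force: 0.0
```

Run:
```python
from h import *
o=robot.get_obs(); M=R.from_quat(o['tool_rot']).as_matrix(); print(o['position'],M[:2,:2].round(4),o['grip_width'],o['ft_force'])
print('to button hover',((np.array([.6752,.193,.24])-o['position'])@M)/.2)
grab('wrist','w4'); p,P=load('w4'); X,Y,Z=P[...,0],P[...,1],P[...,2]
h=cv2.cvtColor(p,cv2.COLOR_RGB2HSV); m=(h[...,0]>35)&(h[...,0]<80)&(h[...,1]>70)&(np.hypot(X-.536,Y+.05)<.09)&(Z>.034)
q=P[m]; print(m.sum(),cv2.minAreaRect(q[:,:2].astype(np.float32)),np.percentile(q[:,2],[5,50,95]), np.linalg.lstsq(np.c_[q[:,:2],np.ones(len(q))],q[:,2],rcond=None)[0])
```

```text
[ 0.53533268 -0.04706163  0.19028362] [[ 0.9995 -0.0306]
 [-0.0306 -0.9995]] 0.0825234583736598 [ 1.95632351 -0.18823994  0.03284283]
to button hover [ 0.66206435 -1.22121624 -0.24880906]
6643 ((0.5581667423248291, -0.045945167541503906), (0.11080554872751236, 0.11751983314752579), 44.84195327758789) [0.04020155 0.28531632 0.29938222] [ 2.6377561   0.19627941 -1.22866863]
```

Request:
move_arm(motion="0.9 0 0 -0.2 0;0.5 0 0 -0.4 0;0 0 0 -0.6 0;-0.5 0.1 -0.15 -0.7 0;-1 0.25 -0.3 -0.7 0;-1 0.4 -0.45 -0.7 0;-1 0.55 -0.55 -0.7 0;-1 0.66 -0.61 -0.7 0;-1 0.66 -0.61 -0.7 0", newtons=20)

```text
time: 15.53
position: [0.675, 0.0735, 0.3276]
tool_rot: [1.0, -0.014, 0.002, -0.001]
ft_force: [0.9, -0.5, -0.2]
grip_width: 0.0369
grip_force: 0.0
```

Request:
move_arm(motion="-1 0 -0.1 0 -0.039;-1 0 -0.25 0 -0.078;-1 0 -0.4 0 -0.117;-1 0 -0.52 0 -0.157;-1 0 -0.61 0 -0.196;-1 0 -0.61 0 -0.235;-1 0 -0.61 0 -0.274;-1 0 -0.61 0 -0.313;-1 0 -0.61 0 -0.353;-1 0 -0.61 0 -0.392;-1 0 -0.61 0 -0.431;-1 0 -0.61 0 -0.47")

```text
time: 16.53
position: [0.6744, 0.1919, 0.3284]
tool_rot: [0.748, 0.664, -0.0, -0.0]
ft_force: [0.1, -0.3, -0.8]
grip_width: 0.0003
grip_force: 0.0
```

Run:
```python
from h import *
o=robot.get_obs(); M=R.from_quat(o['tool_rot']).as_matrix(); print(o['position'],M[:2,:2].round(4),o['grip_width'],o['ft_force'])
print('to above btn',((np.array([.6752,.194,.180])-o['position'])@M)/.2)
grab('side','side3'); p,P=load('side3'); X,Y,Z=P[...,0],P[...,1],P[...,2]
h=cv2.cvtColor(p,cv2.COLOR_RGB2HSV); m=(h[...,0]>35)&(h[...,0]<80)&(h[...,1]>70)&(np.hypot(X-.536,Y+.05)<.09)&(Z>.015)
q=P[m]; print('dish',m.sum(),cv2.minAreaRect(q[:,:2].astype(np.float32)),np.percentile(q[:,2],[2,50,98]))
m=(X>.42)&(X<.47)&(abs(Y)<.17)&(Z>.045)&(Z<.085)&(h[...,2]<70); q=P[m]; print('plate',len(q),q.min(0),q.max(0),q.mean(0))
m=(h[...,2]<70)&(Z>.16)&(Z<.29)&(abs(X-.67)<.03)&(Y<.1)&(Y>-.05); q=P[m]; print('lever',len(q),q.min(0),q.max(0))
```

```text
[0.67439612 0.19194062 0.32836474] [[ 0.1189  0.9929]
 [ 0.9929 -0.1189]] 0.000305723691644211 [ 0.14685189 -0.28427428 -0.80120901]
to above btn [0.01108445 0.00344153 0.74181526]
dish 371 ((0.5366166830062866, -0.04882998764514923), (0.08272194117307663, 0.08032527565956116), 44.25489044189453) [0.01670904 0.02836966 0.04476876]
plate 64 [ 0.43868235 -0.12309825  0.04620701] [ 0.44442641 -0.02664883  0.08013247] [ 0.44145371 -0.07549977  0.06580743]
lever 100 [0.65243565 0.00514031 0.16609477] [0.69741261 0.09672149 0.27229204]
```

Request:
move_arm(motion="-1 0.011 0.003 0.2 0;-1 0.011 0.003 0.4 0;-1 0.011 0.003 0.58 0;-1 0.011 0.003 0.68 0;-1 0.011 0.003 0.74 0;-1 0.011 0.003 0.77 0;-1 0.011 0.003 0.79 0;-1 0.011 0.003 0.81 0;-1 0.011 0.003 0.81 0;-1 0.011 0.003 0.81 0;-1 0.011 0.003 0.81 0;-1 0.011 0.003 0.81 0")

```text
time: 17.58
position: [0.6774, 0.1947, 0.1677]
tool_rot: [0.75, 0.662, 0.001, 0.001]
ft_force: [-1.1, 0.4, 3.7]
grip_width: 0.0003
grip_force: 1.9
```

Request:
move_arm(motion="-1 0 0 0 0;-1 0 0 0 0;-1 0 0 0 0;-1 0 0 0 0;-1 0 0 0 0;-1 0 0 0 0;-1 0 0 0 0;-1 0 0 0 0;-1 0 0 0 0;-1 0 0 0 0")

```text
time: 18.42
position: [0.6766, 0.1948, 0.1663]
tool_rot: [0.75, 0.662, 0.0, 0.0]
ft_force: [2.4, -0.5, 4.3]
grip_width: 0.0002
grip_force: 2.1
```

Run:
```python
from h import *
o=robot.get_obs(); print(o['position'],o['ft_force'])
grab('side','side4'); p,P=load('side4'); X,Y,Z=P[...,0],P[...,1],P[...,2]
h=cv2.cvtColor(p,cv2.COLOR_RGB2HSV)
m=(h[...,2]<70)&(Z>.14)&(Z<.29)&(abs(X-.67)<.03)&(Y<.08)&(Y>-.06); q=P[m]; print('lever',len(q),q.min(0),q.max(0),np.arctan(-np.polyfit(q[:,1],q[:,2],1)[0])-.1)
```

```text
[0.6765746  0.19477169 0.16628324] [ 2.37361273 -0.48198303  4.28481016]
lever 125 [ 0.65252241 -0.03446715  0.15356993] [0.69352733 0.07924578 0.18355177] -0.03590890905040389
```

Request:
move_arm(motion="-1 0 0 -0.1 0;-1 0 0 -0.3 0;-1 0 0 -0.5 0;-1 0 0 -0.7 0;-1 -0.15 -0.12 -0.7 0;-1 -0.3 -0.24 -0.7 0;-1 -0.45 -0.37 -0.7 0;-1 -0.6 -0.49 -0.7 0;-1 -0.753 -0.615 -0.7 0;-1 -0.753 -0.615 -0.7 0")

```text
time: 19.3
position: [0.5261, 0.0581, 0.3034]
tool_rot: [0.751, 0.661, -0.006, -0.005]
ft_force: [-0.2, -0.2, -0.2]
grip_width: 0.0002
grip_force: 0.0
```

Request:
move_arm(motion="-1 -0.1 -0.08 0 -0.039;-1 -0.22 -0.18 0 -0.078;-1 -0.35 -0.29 0 -0.117;-1 -0.48 -0.39 0 -0.157;-1 -0.6 -0.49 0 -0.196;-1 -0.7 -0.57 0 -0.235;-1 -0.753 -0.62 0 -0.274;-1 -0.753 -0.62 0 -0.313;-1 -0.753 -0.62 0 -0.353;-1 -0.753 -0.62 0 -0.392;-1 -0.753 -0.62 0 -0.431;-1 -0.753 -0.62 0 -0.47")

```text
time: 20.3
position: [0.3918, -0.072, 0.3048]
tool_rot: [0.106, 0.994, 0.001, -0.003]
ft_force: [0.3, -0.2, 0.3]
grip_width: 0.0002
grip_force: 0.0
```

Run:
```python
from h import *
o=robot.get_obs(); M=R.from_quat(o['tool_rot']).as_matrix(); print(o['time'],o['q'],o['position'],M[:2,:2].round(4),o['ft_force'])
print(((np.array([.395,-.075,.06])-o['position'])@M)/.2, np.degrees(np.arctan2(M[1,1],M[0,1])))
grab('side','side5'); p,P=load('side5'); X,Y,Z=P[...,0],P[...,1],P[...,2]
h=cv2.cvtColor(p,cv2.COLOR_RGB2HSV)
m=(h[...,2]<70)&(Z>.14)&(Z<.29)&(abs(X-.67)<.03)&(Y<.08)&(Y>-.06); q=P[m]; print('lever',len(q),q.max(0))
```

```text
20.3 [-4.64654852e-01  1.14050896e-01  1.85200482e+00  6.31013867e-04
  1.18219769e+00 -1.82263361e+00] [ 0.39176451 -0.07201708  0.3047989 ] [[-0.9774  0.2115]
 [ 0.2114  0.9774]] [ 0.30547722 -0.16942137  0.25007357]
[-0.02668283 -0.01387832  1.22382274] 77.79223946468976
lever 115 [0.69337496 0.07971028 0.18560218]
```

Request:
move_arm(motion="-1 -0.02 -0.014 0.2 -0.03;-1 -0.02 -0.014 0.4 -0.058;-1 -0.02 -0.014 0.6 -0.058;-1 -0.02 -0.014 0.8 -0.058;-1 -0.02 -0.014 0.95 -0.058;-1 -0.02 -0.014 1 -0.058;-1 -0.02 -0.014 1 -0.058")

```text
time: 20.93
position: [0.3936, -0.0751, 0.1031]
tool_rot: [0.02, 1.0, 0.003, -0.005]
ft_force: [0.0, -0.6, 0.9]
grip_width: 0.0004
grip_force: 0.0
```

Request:
move_arm(motion="-1 0 0 0.1 0;-1 0 0 0.18 0;-1 0 0 0.22 0;-1 0 0 0.22 0;-1 -0.04 0 0.22 0;-1 -0.08 0 0.22 0;-1 -0.12 0 0.22 0;-1 -0.15 0 0.22 0;-1 -0.17 0 0.22 0;-1 -0.19 0 0.22 0;-1 -0.21 0 0.22 0;-1 -0.24 0 0.22 0")

```text
time: 21.93
position: [0.4439, -0.0782, 0.0621]
tool_rot: [0.018, 1.0, 0.0, -0.001]
ft_force: [-1.7, 0.7, 1.2]
grip_width: 0.0005
grip_force: 1.0
```

Request:
move_arm(motion="-1 -0.02 0 0 0;-1 -0.05 0 0 0;-1 -0.09 0 0 0;-1 -0.14 0 0 0;-1 -0.2 0 0 0;-1 -0.26 0 0 0;-1 -0.32 0 0 0;-1 -0.37 0 0 0;-1 -0.41 0 0 0;-1 -0.44 0 0 0;-1 -0.46 0 0 0;-1 -0.47 0 0 0")

```text
time: 22.93
position: [0.5397, -0.0823, 0.0621]
tool_rot: [0.018, 1.0, -0.0, 0.0]
ft_force: [-1.2, -0.5, 0.9]
grip_width: 0.0006
grip_force: 0.6
```

Run:
```python
from h import *
o=robot.get_obs(); M=R.from_quat(o['tool_rot']).as_matrix(); print(o['time'],o['position'],M[:2,:2].round(4),o['ft_force'])
grab('side','side6'); grab('scene','scene6'); p,P=load('side6'); r,_=load('scene6'); X,Y,Z=P[...,0],P[...,1],P[...,2]
for y in (-.14,-.1,.08,.1):
    m=(abs(Y-y)<.012)&(Z>.072)&(Z<.084)&(X>.43)&(X<.615); 
    if m.sum()>2: print(y,m.sum(),np.sort(X[m])[[1]])
cv2.imwrite('pics/c4.png',np.hstack([cv2.resize(p[90:240,200:400,::-1],(400,300)),cv2.resize(r[150:300,130:330,::-1],(400,300))]))
```

```text
22.9333 [ 0.5397077  -0.08234853  0.06212379] [[-0.9993  0.0367]
 [ 0.0367  0.9993]] [-1.18196161 -0.53634031  0.87981433]
-0.14 11 [0.54724973]
0.08 8 [0.5549904]
0.1 17 [0.55468923]
```

View pics/c4.png

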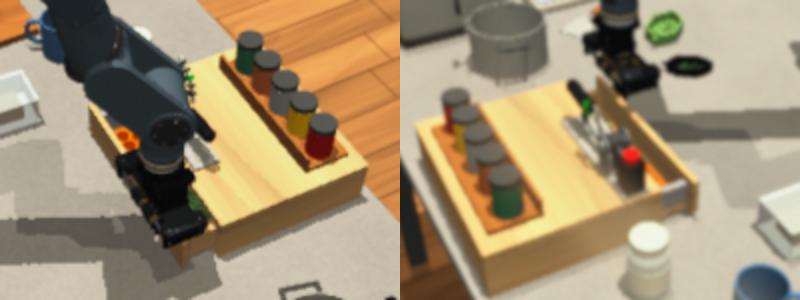

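The drawer is about 70 mm from home, the lever is down and the bystanders haven't moved. I'll push on slowly.

Request:
move_arm(motion="-1 -0.03 0 0 0;-1 -0.07 0 0 0;-1 -0.11 0 0 0;-1 -0.15 0 0 0;-1 -0.18 0 0 0;-1 -0.21 0 0 0;-1 -0.235 0 0 0;-1 -0.255 0 0 0;-1 -0.27 0 0 0;-1 -0.28 0 0 0;-1 -0.285 0 0 0;-1 -0.285 0 0 0")

```text
time: 24.03
position: [0.5962, -0.0845, 0.0622]
tool_rot: [0.018, 1.0, -0.0, 0.0]
ft_force: [-0.4, 0.5, -0.6]
grip_width: 0.0005
grip_force: 0.2
```

Request:
move_arm(motion="-1 -0.005 0 0 0;-1 -0.01 0 0 0;-1 -0.015 0 0 0;-1 -0.02 0 0 0;-1 -0.02 0 0 0")

```text
time: 24.45
position: [0.5994, -0.0845, 0.0622]
tool_rot: [0.018, 1.0, -0.0, -0.001]
ft_force: [-2.3, -0.5, 1.8]
grip_width: 0.0004
grip_force: 1.4
```

Request:
move_arm(motion="-1 -0.005 0 0 0;-1 -0.01 0 0 0;-1 -0.015 0 0 0;-1 -0.015 0 0 0")

```text
time: 24.78
position: [0.5994, -0.0845, 0.0621]
tool_rot: [0.018, 1.0, 0.0, -0.004]
ft_force: [-9.2, -1.0, 6.4]
grip_width: 0.0003
grip_force: 4.3
```

At the stop: 9 N with no further movement. I'll back away, go up and check.

Request:
move_arm(motion="-1 0.05 0 0 0;-1 0.15 0 0 0;-1 0.3 0 0 0;-1 0.5 0 0 0;-1 0.65 0 -0.2 0;-1 0.7 0 -0.4 0;-1 0.7 0 -0.6 0;-1 0.7 0 -0.8 0;-1 0.7 0 -0.9 0;-1 0.7 0 -0.9 0")

```text
time: 25.62
position: [0.4676, -0.0812, 0.2482]
tool_rot: [0.018, 1.0, -0.003, 0.008]
ft_force: [0.3, 0.2, 0.0]
grip_width: 0.0006
grip_force: 0.0
```

Run:
```python
from h import *
o=robot.get_obs(); print(o['time'],o['position'],o['ft_force'])
grab('side','side7'); p,P=load('side7'); X,Y,Z=P[...,0],P[...,1],P[...,2]
h=cv2.cvtColor(p,cv2.COLOR_RGB2HSV)
for lo,hi in((.07,.084),(.086,.096)):
  for y in (-.14,-.12,.08,.1):
    m=(abs(Y-y)<.012)&(Z>lo)&(Z<hi)&(X>.43)&(X<.7)
    if m.sum()>2: print(lo,y,m.sum(),np.sort(X[m])[[1]])
m=(h[...,2]<70)&(Z>.14)&(Z<.2)&(abs(X-.67)<.03)&(Y<.08)&(Y>-.06); q=P[m]; print('lever',len(q),q.max(0) if len(q) else 0)
cv2.imwrite('pics/c5.png',cv2.resize(p[...,::-1],(800,600)))
```

```text
25.6167 [ 0.46757715 -0.08117046  0.24821861] [0.25629616 0.15735042 0.02622105]
0.07 -0.14 77 [0.60592748]
0.07 -0.12 41 [0.60586399]
0.07 0.08 18 [0.61852264]
0.07 0.1 10 [0.62428054]
0.086 -0.14 110 [0.61699221]
0.086 -0.12 113 [0.61954401]
0.086 0.08 59 [0.6270277]
0.086 0.1 57 [0.62628477]
lever 114 [0.69390953 0.0788224  0.1856224 ]
```

View pics/c5.png

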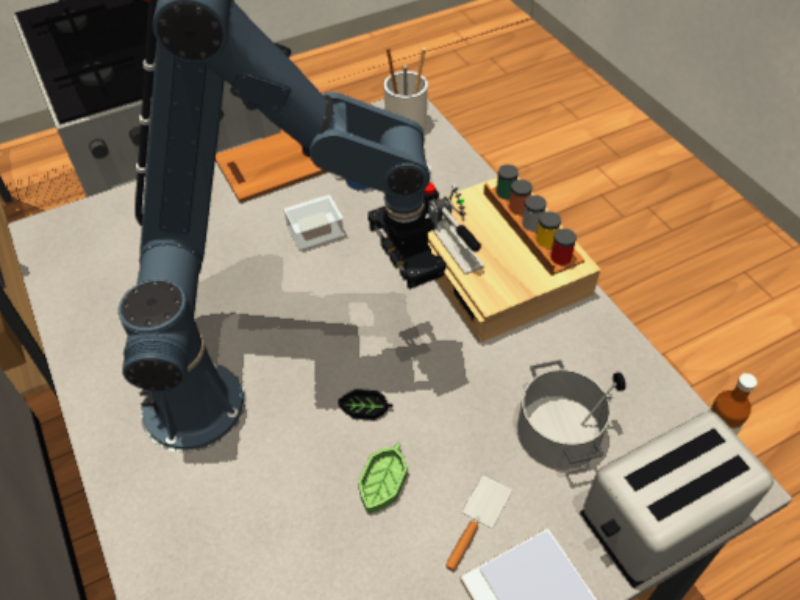

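The picture shows the drawer flush with the cabinet front near (455,310), the lever down at (467,237), and the pot, box and spatula where they started. The arm is clear of everything.

```bash
python3 -c "
from rig import robot
print(robot.hand_in())"
```

```text
the job is handed in; nothing more can be done
None
```

I handed the job in at about 26 s. I set the brake at notch 3, put the dish on the bare drawer floor and released the lever fully. I then pushed the drawer home until it stopped at 9 N. The pot, box and spatula looked unmoved in the final picture, but the arm hid the mug and jar there.

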